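Swap two keyed stacking bins in a fittings store

ROBOT

A 6-joint arm with a two-finger parallel gripper is mounted at the origin on the work surface. World frame = base frame: x ahead of the robot, y to its left, z up, the work surface at z = 0. Lengths are in m, angles in rad, forces in N, time in s.
With the tool pointing down it reaches from about 0.3 to 0.775 m from the base axis. Payload 14.6 kg.
Tool frame: the origin (TCP) lies between the finger pads; the fingertips stand 19 mm ahead of it and the grasp point (between the pads) is the TCP; z points along the fingers, y is the direction in which the jaws open and shut (so a half turn about z gives the same grasp; the last joint's range is limited). The gripper opens to 94 mm and grips with 3 to 60 N. Pads are 16 mm wide; open, the fingers measure 119 mm over their backs; the gripper's body (75 mm by 177 mm) begins 78 mm behind the grasp point.
Start: joints at [1.145, 0.3, 1.521, -0, 1.321, -0.067], TCP at [0.193, 0.515, 0.224] pointing down, gripper open.
Joint ranges: [-3.03, 3.03], [-0.79, 2.21], [0.23, 2.52], [-1.04, 4.18], [0, 3.07], [-2.55, 2.55]. Speed limits (rad/s): [2.22, 2.22, 2.57, 3.14, 3.14, 3.14].

INTERFACE

Orientations are given as [roll, pitch, yaw] about the fixed x, y, z axes, in that order (R = Rz(yaw) Ry(pitch) Rx(roll)).
In Python, from station import telemetry, vision, ctrl gives the robot as it stands. The module is installed in compiled form; this text tells all that it offers.
- The arm moves only by the shell command python3 -m creep 'ROWS' [FORCE]. ROWS is JSON, a list of rows, each a list of 3 entries, a list of its own where there are three numbers: the shift along the tool's x, y, z in units of 50 mm (1.0 is 50 mm), then the turn about the tool's z in units of 8 degrees (1.0 is 8 degrees), then the opening, from 0 (shut) to 1 (fully open). In form: [[[tx, ty, tz], twist, gripper], ...]. A call has 1 to 12 rows; each row is the pose to reach, as a shift and turn from the pose commanded when the call began, along the tool's axes at that moment; what a row does not reach only later rows make up. A row lasts 1/10 s, in which the tool goes at most 50 mm and 8.59 degrees, less where a joint would pass 70% of its speed; a pose out of reach is approached as far as the arm can. A call with a gripper value outside its range is refused whole. The fingers move at their own pace and stop on an object; FORCE is the grip in N (left out, the last holds). Time passes only in rows, so rows that repeat a pose let the fingers close. It gives the time, the measured TCP pose, the force and the opening at its end, in the units of the state.
- telemetry.get_obs(): the state, without advancing time (a new reading comes with each control period).
- vision.camera(name): name is "scene" or "top"; returns a dict with "img" (384x512x3 uint8, red, green, blue), "depth" (384x512 float32, m along the optical axis (not along the pixel's ray), 0 where there is no reading), "vertical_fov" (degrees; the focal length in pixels is half the picture's height over the tangent of half this angle, whatever the lens; pixels are square), "cx", "cy" (the principal point, pixels), "dist" ([k1, k2, p1, p2, k3] as OpenCV has them; the pictures are not rectified), "extrinsics" (4x4, takes a point from camera to world coordinates). Camera axes: x right, y down, z forward; pixel columns grow to the right and rows downward; lengths in m; the calibration is good to about 2 mm. A picture is of the moment at which its call begins.
- ctrl.hand_in(): hands the job in, once; it reports no verdict.
The state is a dict: "time_s": time; "qpos": joint angles; "joint_vel": joint speeds; "tau": joint torques, N m; "ee_pos": TCP position; "eef_rot": TCP orientation; "force": force on the tool from outside, world axes, zero at the start; "moment": the same for the moment, N m; "grip_width": finger opening in m.
Only numpy, scipy, OpenCV 4.12 (cv2) and the standard library are available. Lean on these libraries where they do the work, as an engineer would, in place of code of your own. Each camera call takes 0.05 s, during which the arm holds its last target.

TASK

The taller bin of elbows and the lower bin of couplings stand on each other's base bins: swap them, so that each stands where the other was, square on the base and fully seated, with its notch over the base's key. Carry them level and set them down gently (the rubber mat between the bases is free for parking one), and leave everything else on the bench where it is.

Things in the scene. Friction and masses are not known exactly. Their poses are not given: they have to be found in the camera images.
- bin_tall: the taller yellow open bin of brass elbows (fixed in it), 130 mm long (x), 90 mm wide (y), walls 85 mm high, 125 mm to the top of its black carrying bar. Origin: centre of its underside, z up. Its low open front faces its own +x. Flat foot, 14 mm thick, notched in front. Starts on base_1; 0.28 to 0.54 kg.
- bin_tall_grip (a point): centre of the carrying bar of bin_tall, 112 mm straight above the bin's origin, 13 mm below the bar's top; axes as the bin's. The bar runs along x: 80 mm long, 12 mm thick (y), 26 mm deep, its underside 14 mm above the walls. Pinch it from above, fingers closing along y.
- bin_tall_notch (a point): middle of the notch in the underside of bin_tall, 45 mm in front (+x) of the bin's origin, at the underside; axes as the bin's. The notch is 22 mm wide (y) and 14 mm deep, from x = 26 mm in the bin's frame out through the front edge (x = 65 mm).
- bin_low: the lower yellow open bin of grey couplings (fixed in it), 130 mm long (x), 90 mm wide (y), walls 55 mm high, 95 mm to the top of its black carrying bar. Origin: centre of its underside, z up. Its low open front faces its own +x. Flat foot, 14 mm thick, notched in front. Starts on base_2; 0.21 to 0.39 kg.
- bin_low_grip (a point): centre of the carrying bar of bin_low, 82 mm straight above the bin's origin, 13 mm below the bar's top; axes as the bin's. The bar runs along x: 80 mm long, 12 mm thick (y), 26 mm deep, its underside 14 mm above the walls. Pinch it from above, fingers closing along y.
- bin_low_notch (a point): middle of the notch in the underside of bin_low, 45 mm in front (+x) of the bin's origin, at the underside; axes as the bin's. The notch is 22 mm wide (y) and 14 mm deep, from x = 26 mm in the bin's frame out through the front edge (x = 65 mm).
- base_1: yellow lower stacking bin, twin of base_2, fixed to the bench, 140 mm long (x), 100 mm wide (y), flat deck 40 mm above the bench, a key standing on it. Origin: centre of its underside, on the bench; its front faces its own +x.
- base_1_deck (a point): centre of the top face of base_1, 40 mm above the bench; axes as the base's. A bin is seated with its origin here and its x axis along the base's x, key in notch (3 mm free each side in y, 4 mm at the notch's closed end). Turned round or off the key it rides up on the key.
- base_1_key (a point): foot of the key of base_1, on the deck, 45 mm in front (+x) of the deck's centre; axes as the base's. The key is an upright block 16 mm wide (y), 30 mm long (x), 10 mm high; its top 4 mm is 12 mm wide, 26 mm long.
- base_2: yellow lower stacking bin, twin of base_1, fixed to the bench, 140 mm long (x), 100 mm wide (y), flat deck 40 mm above the bench, a key standing on it. Origin: centre of its underside, on the bench; its front faces its own +x.
- base_2_deck (a point): centre of the top face of base_2, 40 mm above the bench; axes as the base's. A bin is seated with its origin here and its x axis along the base's x, key in notch (3 mm free each side in y, 4 mm at the notch's closed end). Turned round or off the key it rides up on the key.
- base_2_key (a point): foot of the key of base_2, on the deck, 45 mm in front (+x) of the deck's centre; axes as the base's. The key is an upright block 16 mm wide (y), 30 mm long (x), 10 mm high; its top 4 mm is 12 mm wide, 26 mm long.
- mat: black rubber set-down mat, fixed, 250 mm (x) x 130 mm (y) x 3 mm, between the bases, axes along the bench's. Origin: centre of its underside. The sleeve stands near its far (+x) end, about 100 mm from its centre; the rest is free to park a bin, for example centred 35 mm nearer the robot than the mat's centre, lengthwise on the mat.
- sleeve: bystander: brass tube sleeve standing upright on the far end of the mat, 44 mm diameter, 45 mm high; origin under its centre
- elbow: bystander: grey plastic pipe elbow lying on the bench beyond the front of base_1, about 70 mm across, 40 mm high; origin on the bench
- tee: bystander: brass pipe tee lying on the bench beyond the front of base_2, about 82 mm long, 49 mm high; origin on the bench
- jar: bystander: lidded jar, 68 mm diameter, 85 mm high, at the robot's left; origin under its centre
- spray: bystander: plain metal can, 60 mm diameter, 170 mm high, at the robot's right; origin under its centre
- carton: bystander: cardboard carton 130 x 100 x 70 mm at the robot's far left; origin under its centre
- wrench: bystander: wrench, 200 mm long, lying flat at the robot's near right; origin under its middle

How it is judged:
By the outcome, as a careful person would: the job done as asked, in the order asked, and still so for the second after the job is handed in, with the robot touching nothing.
It also fails if it takes over 72 s, if anything falls off the work surface, if the arm or the gripper's body presses on something with over 40 N, if the wrist force passes 120 N, or if a joint passes its speed limit or range.

## Working session

There is one attempt and no reset: what is moved stays moved. The work goes in short steps, Python scripts to look and compute and a shell command to move; the robot and the scene stay as the last step left them, time stands still between calls to the robot, and variables do not carry over. Pictures are saved under pics/ and viewed, and the job is handed in when it is done.

```bash
mkdir -p pics; ls; python3 - <<'E'
from station import telemetry, vision
import cv2, numpy as np
print(telemetry.get_obs())
for n in ("scene","top"):
    c=vision.camera(n)
    cv2.imwrite(f"pics/{n}0.png",c["img"][:,:,::-1])
    np.savez(f"{n}0.npz",**{k:np.array(v) for k,v in c.items()})
    print(n,c["vertical_fov"],c["cx"],c["cy"],c["dist"],c["extrinsics"])
E
```

```text
pics
{'time_s': 0.0, 'qpos': array([ 1.14541381e+00,  3.00479372e-01,  1.52158487e+00,  1.05857131e-05,
        1.32070472e+00, -6.66005346e-02]), 'joint_vel': array([ 2.30899759e-03, -6.88206850e-04,  7.30016325e-04, -1.42026293e-03,
        1.33359718e-05, -2.65823949e-04]), 'tau': array([-1.62751392e-03, -5.31807268e+01, -3.52738488e+01,  7.07937218e-02,
        2.43371405e-02, -1.50975757e-04]), 'ee_pos': array([0.19302353, 0.51475616, 0.22388018]), 'eef_rot': array([-3.14041963e+00, -8.85155682e-05,  2.78280799e+00]), 'force': array([ 0.15826483, -0.09430563, -0.26987339]), 'moment': array([ 0.0049073 , -0.00307863, -0.00241801]), 'grip_width': 0.09456551282058241}
scene 50.05226290113871 252.37422660903522 190.9513152956129 [-0.11460124  0.          0.          0.          0.        ] [[ 0.75683492  0.4175996  -0.50280362  1.11528337]
 [ 0.65333965 -0.46139444  0.60021869 -0.69262172]
 [ 0.01866029 -0.78276801 -0.6220338   0.81456942]
 [ 0.          0.          0.          1.        ]]
top 46.32800310441749 263.14225963047886 191.84439333533285 [-0.04644059  0.          0.          0.          0.        ] [[-9.51988371e-03 -9.92582766e-01  1.21197462e-01  3.47857814e-01]
 [-9.99901720e-01  1.06966641e-02  9.06270060e-03 -6.19005505e-05]
 [-1.02918890e-02 -1.21099275e-01 -9.92587045e-01  1.73170261e+00]
 [ 0.00000000e+00  0.00000000e+00  0.00000000e+00  1.00000000e+00]]
```

View pics/scene0.png

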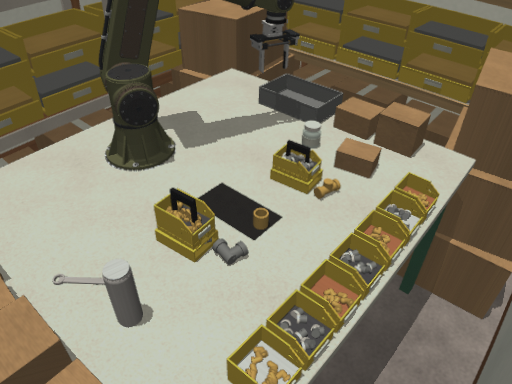

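View pics/top0.png

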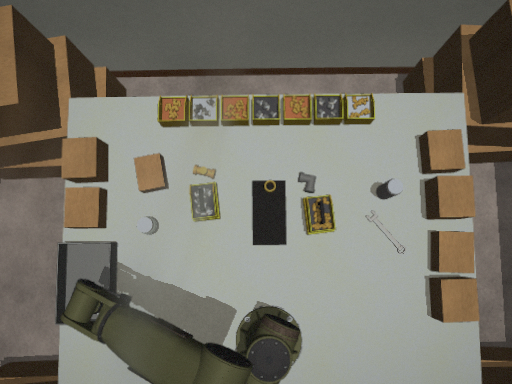

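```bash
python3 - <<'E'
import cv2, numpy as np
s=cv2.imread("pics/scene0.png");t=cv2.imread("pics/top0.png")
def z(im,x,y,w,h,k): return cv2.resize(im[y:y+h,x:x+w],None,fx=k,fy=k,interpolation=cv2.INTER_CUBIC)
a=z(s,145,180,110,80,3.6);b=z(s,260,130,110,80,3.6);c=z(t,170,150,110,80,3.6);d=z(t,260,160,110,80,3.6)
cv2.imwrite("pics/z0.png",np.vstack([np.hstack([a,b]),np.hstack([c,d])]))
E
```

```text
(no output)
```

View pics/z0.png

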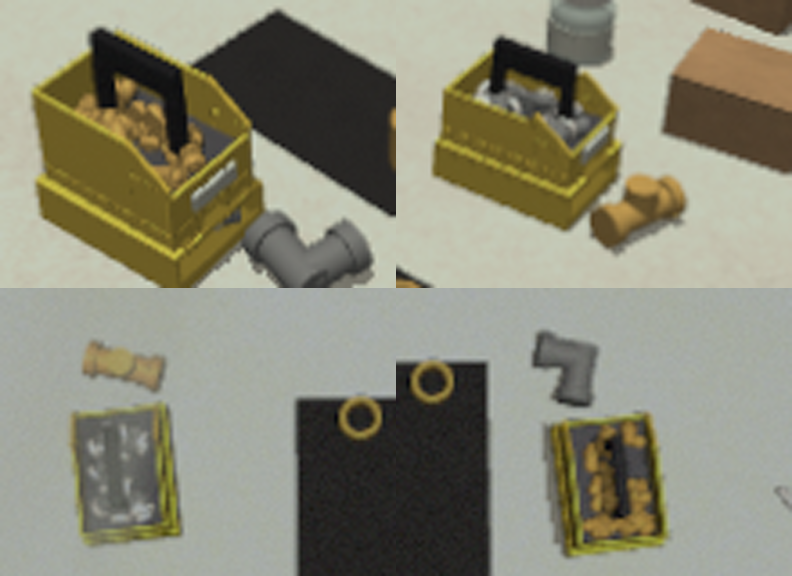

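```bash
cat > h.py <<'E'
import cv2, numpy as np
def load(f):
    d=np.load(f); return {k:d[k] for k in d.files}
def snap(name,tag):
    from station import vision
    c=vision.camera(name); np.savez(f"{name}{tag}.npz",**{k:np.array(v) for k,v in c.items()})
    cv2.imwrite(f"pics/{name}{tag}.png",c["img"][:,:,::-1]); return c
def K(c):
    f=192/np.tan(np.radians(float(c["vertical_fov"]))/2)
    return np.array([[f,0,float(c["cx"])],[0,f,float(c["cy"])],[0,0,1]])
def cloud(c):
    v,u=np.mgrid[:384,:512]; p=np.stack([u.ravel(),v.ravel()],1).astype(np.float64)
    n=cv2.undistortPoints(p[:,None],K(c),c["dist"])[:,0].reshape(384,512,2)
    d=c["depth"].astype(float); P=np.dstack([n*d[...,None],d]); E=c["extrinsics"]
    return P@E[:3,:3].T+E[:3,3]
def ray(c,uv,z):
    n=cv2.undistortPoints(np.array(uv,float).reshape(-1,1,2),K(c),c["dist"])[:,0]
    E=c["extrinsics"]; d=np.c_[n,np.ones(len(n))]@E[:3,:3].T; o=E[:3,3]
    return o+d*((z-o[2])/d[:,2])[:,None]
def proj(c,X):
    E=np.linalg.inv(c["extrinsics"]); r,_=cv2.Rodrigues(E[:3,:3])
    return cv2.projectPoints(np.array(X,float).reshape(-1,1,3),r,E[:3,3],K(c),c["dist"])[0][:,0]
def yellow(c):
    h=cv2.cvtColor(c["img"],cv2.COLOR_RGB2HSV); return (h[...,0]>22)&(h[...,0]<34)&(h[...,1]>130)&(h[...,2]>50)
E
python3 - <<'E'
from h import *
for n in("scene","top"):
    c=load(n+"0.npz");P=cloud(c);y=yellow(c)
    d=c["depth"]; ok=d>0
    bench=ok&(abs(P[...,2])<.02)&(P[...,0]>.25)&(P[...,0]<.5)&(abs(P[...,1])<.35)
    b=P[bench]; print(n,"bench z",np.median(b[:,2]),b[:,2].std())
    # black mat
    g=c["img"].max(2)<60
    m=ok&g&(abs(P[...,2])<.02)&(abs(P[...,1])<.12)&(P[...,0]>.2); print("mat",P[m].min(0),P[m].max(0),m.sum())
    for nm,s in(("tall",-1),("low",1)):
        m=ok&y&(P[...,0]>.2)&(P[...,0]<.62)&(s*P[...,1]>.09)&(s*P[...,1]<.33)&(P[...,2]>0.004)
        q=P[m]; print(nm,len(q),q.min(0).round(4),q.max(0).round(4)); print(np.histogram(q[:,2],bins=np.arange(0,.18,.01))[0])
E
```

```text
scene bench z 0.002018709564222121 0.0026169029821989645
mat [ 0.35776532 -0.07360233 -0.001026  ] [0.60553091 0.05449537 0.0191917 ] 1818
tall 2143 [ 0.3996 -0.2518  0.004 ] [ 0.5423 -0.1388  0.1688]
[143 166 103 135 279 132 114 116 211 207 189 169 153   5   2   2  17]
low 1285 [0.4538 0.1802 0.0042] [0.5968 0.2936 0.1241]
[ 99 133  96 119 175 113 112 175 132 108  10  11   2   0   0   0   0]
top bench z 0.0001370457068398112 0.0043088244951713615
mat [ 0.35718692 -0.06721036 -0.01142592] [0.60249175 0.05678475 0.01853815] 1970
tall 320 [ 0.3967 -0.2453  0.0062] [ 0.5344 -0.1369  0.1339]
[ 4  7 11 43 45 13  7 25 42 24 26 20 47  6  0  0  0]
low 119 [0.4562 0.1828 0.0195] [0.5712 0.2207 0.1056]
[ 0  1  2 20 29  9 15  6  9 25  3  0  0  0  0  0  0]
```

```bash
cat > faces.py <<'E'
from h import *
from scipy.optimize import least_squares
def fitrect(q,L,W,c0,yaw0):
    # points on the two visible faces: right (-y) and front (+x): residual = distance to nearest of the two face planes
    x=np.array([*c0,yaw0])
    for it in range(6):
        def loc(x):
            cs,sn=np.cos(x[2]),np.sin(x[2]); d=q[:,:2]-x[:2]; return d[:,0]*cs+d[:,1]*sn,-d[:,0]*sn+d[:,1]*cs
        a,b=loc(x); ra=a-L/2; rb=b+W/2
        th=[.02,.012,.008,.008,.008,.008][it]
        F=(abs(ra)<th)&(abs(rb)>1.2*abs(ra))&(abs(b)<W/2-.004)
        S=(abs(rb)<th)&(abs(ra)>1.2*abs(rb))&(abs(a)<L/2-.004)
        def res(x):
            a,b=loc(x); return np.r_[(a-L/2)[F],(b+W/2)[S]]
        x=least_squares(res,x,loss="soft_l1",f_scale=.002).x
    r=res(x); return x,F.sum(),S.sum(),r.std()
E
python3 - <<'E'
from faces import *
c=load("scene0.npz");P=cloud(c);y=yellow(c)
er=y&(c["depth"]>0)
for nm,s,zt in(("tall",-1,.085),("low",1,.055)):
    m=er&(P[...,0]>.2)&(P[...,0]<.62)&(s*P[...,1]>.09)&(s*P[...,1]<.33)
    q=P[m]; 
    k=(q[:,2]>.006)&(q[:,2]<.034); B=q[k]
    r=cv2.minAreaRect(q[:,:2].astype(np.float32)*1000); print(nm,r)
    for y0 in(0,.15,-.15):
        print(" base",fitrect(B,.14,.10,np.array(r[0])/1000,y0))
    k=(q[:,2]>.062)&(q[:,2]<.04+zt-.008); B=q[k]
    for y0 in(0,.15,-.15):
        print(" bin",fitrect(B,.13,.09,np.array(r[0])/1000,y0))
E
```

```text
tall ((467.6141662597656, -196.07818603515625), (141.97613525390625, 101.68115997314453), 6.487659931182861)
 base (array([ 0.46509956, -0.19447666,  0.10697894]), np.int64(83), np.int64(245), np.float64(0.0014447083302010202))
 base (array([ 0.46509956, -0.19447666,  0.10697894]), np.int64(83), np.int64(245), np.float64(0.0014447083302234222))
 base (array([ 0.46509956, -0.19447666,  0.10697894]), np.int64(83), np.int64(245), np.float64(0.0014447083325245676))
 bin (array([ 0.46523115, -0.1935318 ,  0.0948423 ]), np.int64(141), np.int64(486), np.float64(0.001229317504501905))
 bin (array([ 0.46523115, -0.1935318 ,  0.09484229]), np.int64(141), np.int64(486), np.float64(0.0012293175073154576))
 bin (array([ 0.46523115, -0.1935318 ,  0.09484229]), np.int64(141), np.int64(486), np.float64(0.0012293175105997838))
low ((522.78564453125, 235.5359344482422), (142.13916015625, 102.75537872314453), 6.7729716300964355)
 base (array([0.5196136 , 0.2392736 , 0.11358471]), np.int64(50), np.int64(255), np.float64(0.0019821396175202523))
 base (array([0.5196136 , 0.2392736 , 0.11358471]), np.int64(50), np.int64(255), np.float64(0.001982139617516291))
 base (array([0.5196136 , 0.2392736 , 0.11358471]), np.int64(50), np.int64(255), np.float64(0.0019821396218506894))
 bin (array([0.51654166, 0.23853523, 0.11063669]), np.int64(27), np.int64(219), np.float64(0.0020447927247940396))
 bin (array([0.51654166, 0.23853523, 0.11063665]), np.int64(27), np.int64(219), np.float64(0.0020447927349700494))
 bin (array([0.51654166, 0.23853523, 0.11063668]), np.int64(27), np.int64(219), np.float64(0.0020447927290257292))
```

```bash
python3 - <<'E'
from h import *
for n in("scene","top"):
    c=load(n+"0.npz");P=cloud(c);dark=(c["img"].max(2)<70)&(c["depth"]>0)
    g=(c["img"].max(2)<75)
    # mat contour
    m=(dark&(abs(P[...,2])<.02)&(P[...,0]>.3)&(P[...,0]<.65)&(abs(P[...,1])<.12)).astype(np.uint8)
    ct=max(cv2.findContours(m,cv2.RETR_EXTERNAL,cv2.CHAIN_APPROX_NONE)[0],key=cv2.contourArea)
    w=ray(c,ct[:,0],.003)[:,:2]; print(n,"mat",cv2.minAreaRect(cv2.convexHull((w*1000).astype(np.float32))))
    for nm,s,zt in(("tall",-1,.165),("low",1,.135)):
        m=dark&(P[...,2]>zt-.028)&(P[...,2]<zt+.015)&(P[...,0]>.38)&(P[...,0]<.62)&(s*P[...,1]>.12)&(s*P[...,1]<.32)
        q=P[m]
        if len(q)<8: print(nm,len(q));continue
        r=cv2.minAreaRect((q[:,:2]*1000).astype(np.float32)); u,sv,vt=np.linalg.svd(q[:,:2]-q[:,:2].mean(0))
        d=vt[0]*np.sign(vt[0,0]); print(nm,len(q),q.mean(0).round(4),"rect",r,"pca yaw",np.arctan2(d[1],d[0]))
E
```

```text
scene mat ((479.8639831542969, -7.442218780517578), (126.34796905517578, 245.8627471923828), 89.69889831542969)
tall 262 [ 0.4724 -0.1967  0.1567] rect ((466.3873596191406, -194.38084411621094), (81.49321746826172, 13.303239822387695), 5.763370513916016) pca yaw 0.12637833433303927
low 198 [0.523  0.2327 0.1251] rect ((521.23974609375, 235.08251953125), (79.45068359375, 18.43277931213379), 5.756898880004883) pca yaw 0.12449341574727663
top mat ((479.45233154296875, -6.128379821777344), (123.55224609375, 244.04690551757812), 89.60590362548828)
tall 84 [ 0.4691 -0.1911  0.1622] rect ((468.3140563964844, -192.0753173828125), (79.51338195800781, 11.927887916564941), 4.758261680603027) pca yaw 0.0789404430606003
low 0
```

```bash
cat > go.py <<'E'
import sys,numpy as np
from scipy.spatial.transform import Rotation as R
from station import telemetry
o=telemetry.get_obs()
T=np.array([float(a) for a in sys.argv[1:5]])  # x y z bin-yaw (tool yaw = +pi)
Rt=R.from_euler("xyz",o["eef_rot"]).as_matrix()
d=Rt.T@(T[:3]-o["ee_pos"])/.05
dy=(T[3]+np.pi-o["eef_rot"][2]+np.pi)%(2*np.pi)-np.pi
print("t",o["time_s"],"pos",o["ee_pos"].round(4),"rot",o["eef_rot"].round(4),"F",o["force"].round(2),"w",round(o["grip_width"],4))
print("units",d.round(3),"twist",round(-np.degrees(dy)/8,3))
E
python3 go.py .466 -.193 .26 .10
python3 -m creep '[[[-0.4,-0.45,-0.1],-0.15,1],[[-1,-1.1,-0.3],-0.4,1],[[-1.6,-1.8,-0.6],-0.7,1],[[-2.2,-2.5,-0.7],-1,1],[[-2.8,-3.15,-0.7],-1.3,1],[[-3.4,-3.8,-0.7],-1.6,1],[[-4,-4.5,-0.7],-1.9,1],[[-4.6,-5.2,-0.7],-2.2,1],[[-5.2,-5.85,-0.7],-2.5,1],[[-5.8,-6.5,-0.7],-2.8,1],[[-6.4,-7.2,-0.7],-3,1],[[-7,-7.9,-0.7],-3.2,0.8]]'
python3 go.py .466 -.193 .26 .10
```

```text
t 0.1 pos [0.193  0.5148 0.2239] rot [-3.1405e+00 -1.0000e-04  2.7828e+00] F [-0.19  0.44  0.51] w 0.094
units [-10.082 -11.338  -0.71 ] twist -3.286
time_s: 1.3
ee_pos: [0.3823, 0.0203, 0.2595]
eef_rot: [-3.142, 0.0, -3.052]
force: [0.7, -0.1, -0.4]
grip_width: 0.089
t 1.3 pos [0.3823 0.0203 0.2595] rot [-3.1416e+00  3.0000e-04 -3.0524e+00] F [ 0.71 -0.12 -0.38] w 0.089
units [-1.288 -4.399 -0.01 ] twist -0.077
```

```bash

python3 -m creep '[[[-0.2,-0.7,0],0,0.7],[[-0.4,-1.4,0],0,0.7],[[-0.6,-2.1,0],-0.05,0.7],[[-0.8,-2.8,0],-0.08,0.7],[[-1,-3.4,0],-0.08,0.7],[[-1.15,-3.9,0],-0.08,0.7],[[-1.24,-4.2,0],-0.08,0.7],[[-1.29,-4.4,0],-0.08,0.7],[[-1.29,-4.4,0],-0.08,0.7]]'
python3 go.py .466 -.193 .152 .10
python3 - <<'E'
from h import *
c=snap("scene","1");t=snap("top","1")
z=lambda im,x,y,w,h,k: cv2.resize(im[y:y+h,x:x+w],None,fx=k,fy=k,interpolation=cv2.INTER_CUBIC)
cv2.imwrite("pics/z1.png",np.hstack([z(c["img"],130,130,130,130,3),z(t["img"],260,150,130,130,3)])[:,:,::-1])
E
```

```text
time_s: 2.2
ee_pos: [0.4658, -0.1916, 0.2592]
eef_rot: [3.141, -0.0, -3.043]
force: [-0.1, 0.3, -0.3]
grip_width: 0.0656
t 2.2 pos [ 0.4658 -0.1916  0.2592] rot [ 3.1413e+00 -4.0000e-04 -3.0429e+00] F [-0.09  0.35 -0.3 ] w 0.0656
units [-0.003 -0.03   2.144] twist -0.009
```

View pics/z1.png

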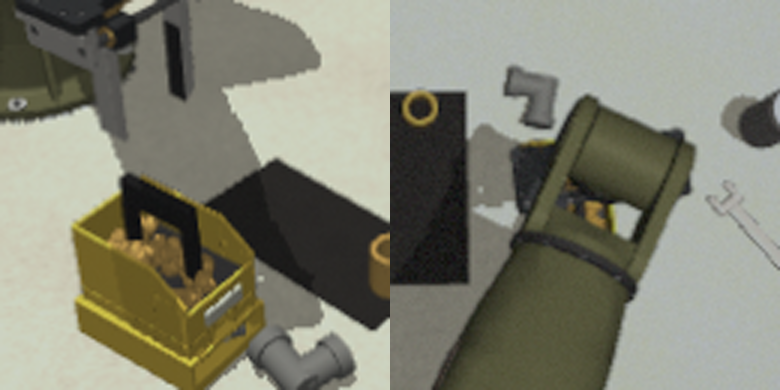

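The picture shows the open fingers above the tall bin's bar at crop (160,200), one finger on each side of it. Next I descend and close.

```bash

python3 -m creep '[[[0,0,0.3],0,0.7],[[0,0,0.7],0,0.7],[[0,0,1.1],0,0.7],[[0,0,1.5],0,0.7],[[0,-0.03,1.8],0,0.6],[[0,-0.03,2],0,0.5],[[0,-0.03,2.1],0,0.4],[[0,-0.03,2.14],0,0.35],[[0,-0.03,2.14],0,0.3],[[0,-0.03,2.14],0,0.25],[[0,-0.03,2.14],0,0.2]]' 10
python3 go.py .466 -.193 .152 .10
python3 -m creep '[[[0,0,0],0,0.17],[[0,0,0],0,0.14],[[0,0,0],0,0.1],[[0,0,0],0,0.05],[[0,0,0],0,0]]' 10
python3 go.py .466 -.193 .152 .10
```

```text
time_s: 3.4
ee_pos: [0.466, -0.1928, 0.1529]
eef_rot: [-3.141, 0.001, -3.042]
force: [0.5, -0.4, 0.2]
grip_width: 0.02
t 3.4 pos [ 0.466  -0.1928  0.1529] rot [-3.1412e+00  7.0000e-04 -3.0425e+00] F [ 0.46 -0.36  0.21] w 0.02
units [ 0.001 -0.003  0.019] twist -0.006
time_s: 3.9
ee_pos: [0.4659, -0.1928, 0.1525]
eef_rot: [-3.141, 0.0, -3.042]
force: [0.2, -1.7, 0.1]
grip_width: 0.0119
t 3.9 pos [ 0.4659 -0.1928  0.1525] rot [-3.1414e+00  1.0000e-04 -3.0424e+00] F [ 0.16 -1.73  0.06] w 0.0119
units [-0.002 -0.003  0.01 ] twist -0.006
```

```bash

python3 -m creep '[[[0,0,0],0,0],[[0,0,0],0,0],[[0,0,-0.02],0,0],[[0,0,-0.05],0,0],[[0,0,-0.1],0,0],[[0,0,-0.15],0,0],[[0,0,-0.22],0,0],[[0,0,-0.3],0,0]]' 40
python3 -m creep '[[[0,0,-0.1],0,0],[[0,0,-0.25],0,0],[[0,0,-0.45],0,0],[[0,0,-0.7],0,0],[[0,0,-0.95],0,0],[[0,0,-1.2],0,0],[[0,0,-1.4],0,0],[[0,0,-1.5],0,0],[[0,0,-1.5],0,0]]'
python3 go.py .445 -.006 .2 0
python3 - <<'E'
from h import *
c=snap("scene","2")
z=lambda im,x,y,w,h,k: cv2.resize(im[y:y+h,x:x+w],None,fx=k,fy=k,interpolation=cv2.INTER_CUBIC)
cv2.imwrite("pics/z2.png",z(c["img"],130,110,150,150,4)[:,:,::-1])
E
```

```text
time_s: 4.7
ee_pos: [0.4659, -0.1927, 0.1678]
eef_rot: [3.142, -0.0, -3.042]
force: [-0.7, 0.7, -2.9]
grip_width: 0.0116
time_s: 5.6
ee_pos: [0.466, -0.1928, 0.2431]
eef_rot: [-3.141, 0.001, -3.042]
force: [0.6, 0.2, -4.7]
grip_width: 0.0116
t 5.6 pos [ 0.466  -0.1928  0.2431] rot [-3.1411e+00  8.0000e-04 -3.0424e+00] F [ 0.63  0.16 -4.71] w 0.0116
units [0.049 3.76  0.86 ] twist 0.71
```

View pics/z2.png

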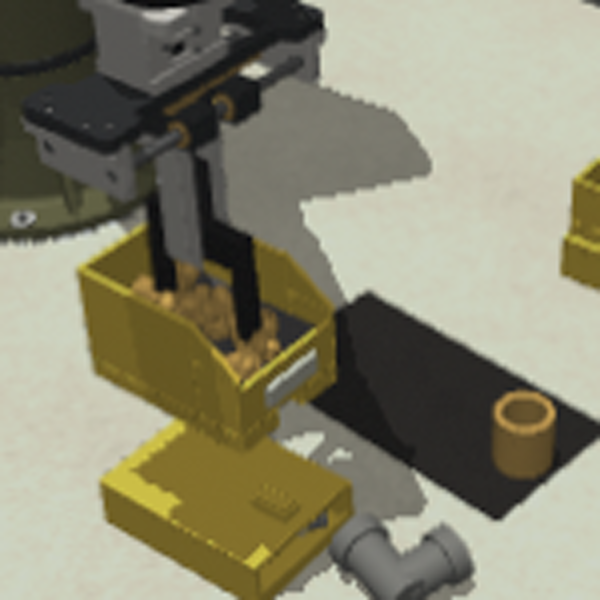

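```bash

python3 -m creep '[[[0,0.1,0],0,0],[[0,0.35,0],0.1,0],[[0,0.75,0],0.2,0],[[0,1.2,0],0.3,0],[[0,1.65,0],0.4,0],[[0.02,2.1,0],0.5,0],[[0.03,2.55,0],0.6,0],[[0.05,3,0.1],0.7,0],[[0.05,3.35,0.3],0.71,0],[[0.05,3.6,0.55],0.71,0],[[0.05,3.73,0.8],0.71,0],[[0.05,3.76,1.1],0.71,0]]'
python3 go.py .445 -.006 .115 0
python3 - <<'E'
from faces import *
c=snap("scene","3");P=cloud(c);y=yellow(c)&(c["depth"]>0)
m=y&(abs(P[...,1])<.09)&(P[...,0]>.33)&(P[...,0]<.55)&(P[...,2]>.07)
q=P[m]; print(q.min(0),q.max(0))
q=q[(q[:,2]>q[:,2].min()+.01)&(q[:,2]<.09+.065)]
print("in hand rect",fitrect(q,.13,.09,(.445,-.006),0))
# base 1, exposed
m=yellow(c)&(c["depth"]>0)&(P[...,0]>.35)&(P[...,0]<.6)&(P[...,1]<-.11)&(P[...,1]>-.3)
q=P[m];b=q[(q[:,2]>.006)&(q[:,2]<.034)];print("base1",fitrect(b,.14,.1,(.465,-.194),.1),q[:,2].max())
z=lambda im,x,y,w,h,k: cv2.resize(im[y:y+h,x:x+w],None,fx=k,fy=k,interpolation=cv2.INTER_CUBIC)
cv2.imwrite("pics/z3.png",z(c["img"],145,110,150,150,4)[:,:,::-1])
E
```

```text
time_s: 6.85
ee_pos: [0.4446, -0.0054, 0.1864]
eef_rot: [-3.142, -0.0, -3.141]
force: [0.7, 0.1, -3.6]
grip_width: 0.0116
t 6.85 pos [ 0.4446 -0.0054  0.1864] rot [-3.1416e+00 -2.0000e-04 -3.1408e+00] F [ 0.67  0.09 -3.56] w 0.0116
units [-0.007 -0.012  1.428] twist 0.006
[ 0.37897024 -0.05491132  0.07590157] [0.51270176 0.04027939 0.19027928]
in hand rect (array([ 0.4439451 , -0.00452111,  0.00557688]), np.int64(151), np.int64(591), np.float64(0.0013201115262484573))
base1 (array([ 0.46474147, -0.194579  ,  0.10514814]), np.int64(82), np.int64(246), np.float64(0.00144807083434307)) 0.05506651841827226
```

View pics/z3.png

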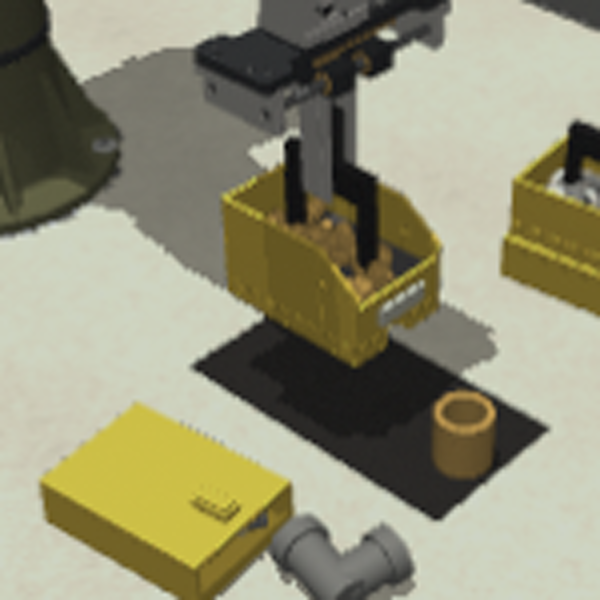

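```bash

python3 -m creep '[[[0,0,0.25],0,0],[[0,0,0.5],0,0],[[0,0,0.75],0,0],[[0,0,0.98],0,0],[[0,0,1.15],0,0],[[0,0,1.26],0,0],[[0,0,1.33],0,0],[[0,0,1.37],0,0],[[0,0,1.4],0,0],[[0,0,1.42],0,0],[[0,0,1.43],0,0]]'
python3 go.py .445 -.006 .115 0
```

```text
time_s: 8.0
ee_pos: [0.4449, -0.0059, 0.1161]
eef_rot: [-3.142, 0.0, -3.142]
force: [-0.3, 0.1, -3.8]
grip_width: 0.0116
t 8.0 pos [ 0.4449 -0.0059  0.1161] rot [-3.1416e+00  3.0000e-04 -3.1415e+00] F [-0.3   0.08 -3.83] w 0.0116
units [-0.003 -0.001  0.021] twist 0.0
```

```bash

python3 -m creep '[[[0,0,0.01],0,0],[[0,0,0.02],0,0],[[0,0,0.02],0,0]]'
```

```text
time_s: 8.3
ee_pos: [0.4449, -0.006, 0.1154]
eef_rot: [-3.141, 0.0, -3.142]
force: [-3.6, -0.2, 4.4]
grip_width: 0.0114
```

```bash

python3 -m creep '[[[0,0,0],0,0.15],[[0,0,0],0,0.2],[[0,0,0],0,0.3],[[0,0,0],0,0.45],[[0,0,-0.3],0,0.55],[[0,0,-0.8],0,0.6],[[0,0,-1.4],0,0.65],[[0,0,-2],0,0.7],[[0,0.3,-2.5],0,0.7],[[0,0.8,-2.7],0,0.7],[[0,1.4,-2.8],0,0.7],[[0,2,-2.8],0,0.7]]' 10
python3 go.py .520 .238 .23 .11
python3 - <<'E'
from faces import *
c=snap("scene","4");P=cloud(c);y=yellow(c)&(c["depth"]>0)
for nm,cx,cy,L,W,z0,z1 in(("base1",.465,-.194,.14,.1,.006,.034),("tall",.445,-.006,.13,.09,.02,.08),("base2",.52,.238,.14,.1,.006,.034),("low",.517,.238,.13,.09,.06,.09)):
    m=y&(abs(P[...,0]-cx)<.1)&(abs(P[...,1]-cy)<.08)&(P[...,2]>z0)&(P[...,2]<z1)
    print(nm,fitrect(P[m],L,W,(cx,cy),.08))
t=snap("top","4")
z=lambda im,x,y,w,h,k: cv2.resize(im[y:y+h,x:x+w],None,fx=k,fy=k,interpolation=cv2.INTER_CUBIC)
cv2.imwrite("pics/z4.png",np.hstack([z(c["img"],145,170,100,140,4),z(t["img"],270,160,100,140,4)])[:,:,::-1])
E
```

```text
time_s: 9.5
ee_pos: [0.4449, 0.0951, 0.2558]
eef_rot: [3.141, 0.002, 3.141]
force: [-0.5, 0.5, 0.1]
grip_width: 0.0656
t 9.5 pos [0.4449 0.0951 0.2558] rot [3.1413e+00 1.7000e-03 3.1411e+00] F [-0.49  0.48  0.1 ] w 0.0656
units [-1.499  2.859  0.52 ] twist -0.792
base1 (array([ 0.46490623, -0.1944532 ,  0.10550793]), np.int64(81), np.int64(247), np.float64(0.001313692492657769))
tall (array([ 0.44407559, -0.00488947,  0.00398689]), np.int64(116), np.int64(458), np.float64(0.0013515259469804712))
base2 (array([0.51955822, 0.23916134, 0.11439501]), np.int64(49), np.int64(251), np.float64(0.002064352085055188))
low (array([0.51622235, 0.23840329, 0.11371708]), np.int64(34), np.int64(277), np.float64(0.0021513976329102778))
```

View pics/z4.png

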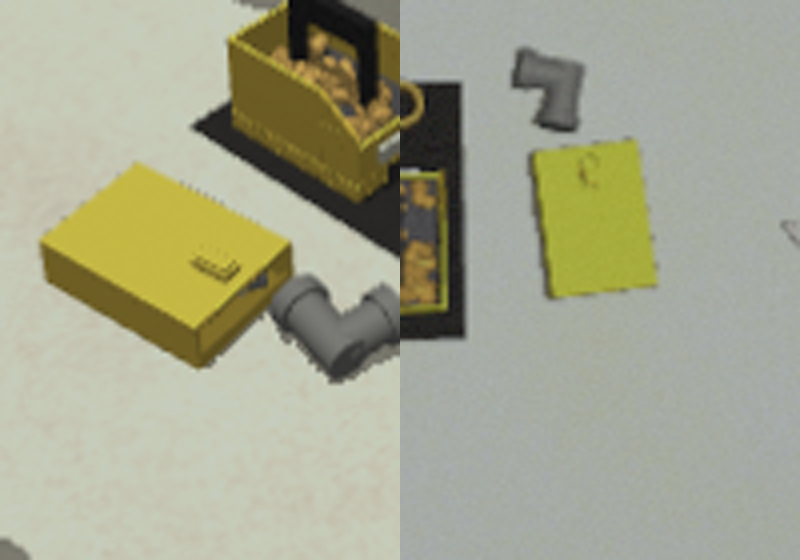

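```bash
cat > deck.py <<'E'
from h import *
def deck(c,box,z=.04,k=6):
    x,y,w,h=box
    im=cv2.resize(c["img"][y:y+h,x:x+w],None,fx=k,fy=k,interpolation=cv2.INTER_LINEAR)
    hs=cv2.cvtColor(im,cv2.COLOR_RGB2HSV); m=((hs[...,0]>20)&(hs[...,0]<36)&(hs[...,1]>110)).astype(np.uint8)
    V=hs[...,2]; th=cv2.threshold(V[m>0].reshape(-1,1),0,255,cv2.THRESH_OTSU)[0]
    ms=[m,m*(V>th)]
    out=[]
    for a in ms:
        a=cv2.morphologyEx(a.astype(np.uint8),cv2.MORPH_CLOSE,np.ones((15,15)))
        ct=max(cv2.findContours(a,cv2.RETR_EXTERNAL,cv2.CHAIN_APPROX_NONE)[0],key=cv2.contourArea)[:,0].astype(float)
        uv=(ct+.5)/k-.5+[x,y]; W=ray(c,uv,z)[:,:2]
        out.append(W)
    return th,out
def edgefit(W,L,Wd,x0,sides="FBRL"):
    from scipy.optimize import least_squares
    x=np.array(x0,float)
    def loc(x):
        cs,sn=np.cos(x[2]),np.sin(x[2]); d=W-x[:2]; return d[:,0]*cs+d[:,1]*sn,-d[:,0]*sn+d[:,1]*cs
    for th in(.015,.01,.008,.008):
        a,b=loc(x); ia=abs(b)<Wd/2-.012; ib=abs(a)<L/2-.012
        S={"F":(abs(a-L/2)<th)&ia,"B":(abs(a+L/2)<th)&ia,"R":(abs(b+Wd/2)<th)&ib,"L":(abs(b-Wd/2)<th)&ib}
        def res(x,parts=False):
            a,b=loc(x); r={"F":a-L/2,"B":a+L/2,"R":b+Wd/2,"L":b-Wd/2}
            if parts: return {s:r[s][S[s]].mean().round(4) for s in sides if S[s].any()}
            return np.concatenate([r[s][S[s]]/max(1,S[s].sum())**.5 for s in sides])
        x=least_squares(res,x).x
    return x.round(4),res(x,True)
E
python3 - <<'E'
from deck import *
c=load("scene4.npz");t=load("top4.npz")
th,o=deck(t,(295,185,50,60)); print("top",th,edgefit(o[0],.14,.1,(.465,-.194,.1)),edgefit(o[1],.14,.1,(.465,-.194,.1)))
th,o=deck(c,(150,205,72,65)); print("scene bright",th,edgefit(o[1],.14,.1,(.465,-.194,.1)))
print(" all-mask (far edges only)",edgefit(o[0],.14,.1,(.465,-.194,.1),"LB"))
# tall bin rim not needed
for n,cc in(("scene",c),("top",t)): print(n,proj(cc,[[.465+.045*np.cos(.1),-.1945+.045*np.sin(.1),.05]]))
E
```

```text
top 147.0 (array([ 0.4671, -0.1904,  0.1123]), {'F': np.float64(-0.0015), 'B': np.float64(0.0015), 'R': np.float64(0.0), 'L': np.float64(-0.0)}) (array([ 0.4674, -0.1925,  0.111 ]), {'F': np.float64(-0.0015), 'B': np.float64(0.0015), 'R': np.float64(0.0022), 'L': np.float64(-0.0022)})
scene bright 153.0 (array([ 0.4659, -0.1944,  0.1099]), {'F': np.float64(-0.0009), 'B': np.float64(0.0009), 'R': np.float64(0.0008), 'L': np.float64(-0.0008)})
 all-mask (far edges only) (array([ 0.4669, -0.1951,  0.108 ]), {'L': np.float64(-0.0), 'B': np.float64(0.0)})
scene [[197.74776559 234.04235939]]
top [[317.81367456 202.71651029]]
```

```bash

python3 go.py .519 .237 .122 .108
python3 -m creep '[[[-0.15,0.3,0],-0.1,0.7],[[-0.4,0.75,0],-0.2,0.7],[[-0.65,1.25,0],-0.3,0.7],[[-0.9,1.75,0.2],-0.4,0.7],[[-1.1,2.2,0.4],-0.5,0.7],[[-1.3,2.5,0.6],-0.7,0.7],[[-1.42,2.74,0.8],-0.77,0.7],[[-1.48,2.84,1.0],-0.77,0.7],[[-1.48,2.84,1.3],-0.77,0.7],[[-1.48,2.84,1.6],-0.77,0.7],[[-1.48,2.84,1.6],-0.77,0.7]]'
python3 go.py .519 .237 .122 .108
```

```text
t 9.6 pos [0.4446 0.0964 0.255 ] rot [ 3.1411e+00  3.0000e-04 -3.1389e+00] F [-0.12  0.64  0.22] w 0.0657
units [-1.495  2.807  2.662] twist -0.755
time_s: 10.7
ee_pos: [0.5181, 0.2351, 0.173]
eef_rot: [-3.141, -0.003, -3.035]
force: [0.8, -0.8, 0.2]
grip_width: 0.0657
t 10.7 pos [0.5181 0.2351 0.173 ] rot [-3.1406 -0.0033 -3.0348] F [ 0.76 -0.78  0.15] w 0.0657
units [-0.026  0.036  1.019] twist -0.008
```

```bash

python3 -m creep '[[[0,0,0.2],0,0.7],[[0,0,0.5],0,0.65],[[0,0,0.75],0,0.55],[[0,0,0.92],0,0.45],[[0,0,0.98],0,0.4],[[0,0,1],0,0.35],[[0,0,1],0,0.3]]' 10
python3 go.py .519 .237 .122 .108
```

```text
time_s: 11.4
ee_pos: [0.5189, 0.2361, 0.1253]
eef_rot: [3.141, 0.001, -3.034]
force: [-0.4, 0.0, 0.1]
grip_width: 0.0293
t 11.4 pos [0.5189 0.2361 0.1253] rot [ 3.1415e+00  5.0000e-04 -3.0340e+00] F [-0.45  0.02  0.07] w 0.0293
units [-0.003  0.017  0.066] twist -0.003
```

```bash

python3 -m creep '[[[0,0.01,0.03],0,0.28],[[0,0.01,0.055],0,0.25],[[0,0.01,0.055],0,0.2],[[0,0.01,0.055],0,0.16],[[0,0.01,0.055],0,0.14],[[0,0.01,0.055],0,0.12],[[0,0.01,0.055],0,0.1],[[0,0.01,0.055],0,0.05],[[0,0.01,0.055],0,0]]' 10
python3 go.py .519 .237 .122 .108
```

```text
time_s: 12.3
ee_pos: [0.5187, 0.2367, 0.1222]
eef_rot: [3.141, 0.0, -3.034]
force: [0.2, 1.1, 0.9]
grip_width: 0.0122
t 12.3 pos [0.5187 0.2367 0.1222] rot [ 3.1415e+00  1.0000e-04 -3.0339e+00] F [0.24 1.05 0.88] w 0.0122
units [-0.007  0.006  0.005] twist -0.002
```

```bash

python3 -m creep '[[[0,0,0],0,0],[[0,0,0],0,0],[[0,0,-0.02],0,0],[[0,0,-0.05],0,0],[[0,0,-0.1],0,0],[[0,0,-0.15],0,0],[[0,0,-0.22],0,0],[[0,0,-0.32],0,0],[[0,0,-0.5],0,0],[[0,0,-0.75],0,0],[[0,0,-1.05],0,0],[[0,0,-1.4],0,0]]' 40
python3 -m creep '[[[0,0,-0.35],0,0],[[0,0,-0.7],0,0],[[0,0,-1],0,0],[[0,0,-1.2],0,0],[[0,0,-1.25],0,0]]' 40
python3 go.py .466 -.194 .252 .104
```

```text
time_s: 13.5
ee_pos: [0.5186, 0.2366, 0.1935]
eef_rot: [3.142, 0.0, -3.034]
force: [0.3, -0.3, -2.7]
grip_width: 0.0117
time_s: 14.0
ee_pos: [0.519, 0.2367, 0.2563]
eef_rot: [3.141, 0.002, -3.034]
force: [0.3, 0.6, -4.3]
grip_width: 0.0118
t 14.0 pos [0.519  0.2367 0.2563] rot [ 3.1411e+00  2.1000e-03 -3.0340e+00] F [ 0.26  0.57 -4.31] w 0.0118
units [ 1.978 -8.45   0.078] twist 0.025
```

```bash

python3 -m creep '[[[0.03,-0.12,0],0,0],[[0.1,-0.4,0],0,0],[[0.2,-0.85,0],0,0],[[0.33,-1.4,0],0,0],[[0.47,-2,0],0,0],[[0.61,-2.6,0],0,0],[[0.75,-3.2,0],0,0],[[0.89,-3.8,0],0,0],[[1.03,-4.4,0],0,0],[[1.17,-5,0],0,0],[[1.31,-5.6,0],0,0],[[1.45,-6.2,0],0,0]]'
python3 -m creep '[[[0.14,-0.6,0],0,0],[[0.27,-1.15,0],0.02,0],[[0.37,-1.6,0],0.02,0],[[0.44,-1.9,0],0.02,0],[[0.49,-2.1,0.1],0.02,0],[[0.52,-2.2,0.3],0.02,0],[[0.53,-2.25,0.6],0.02,0],[[0.53,-2.25,0.9],0.02,0],[[0.53,-2.25,1.1],0.02,0],[[0.53,-2.25,1.2],0.02,0],[[0.53,-2.25,1.2],0.02,0]]'
python3 go.py .466 -.194 .152 .104
```

```text
time_s: 15.2
ee_pos: [0.4787, -0.0813, 0.2541]
eef_rot: [3.141, -0.001, -3.035]
force: [0.6, -0.0, -3.1]
grip_width: 0.0116
time_s: 16.3
ee_pos: [0.4655, -0.1937, 0.1941]
eef_rot: [3.141, -0.001, -3.036]
force: [-0.2, 0.1, -3.2]
grip_width: 0.0119
t 16.3 pos [ 0.4655 -0.1937  0.1941] rot [ 3.1410e+00 -9.0000e-04 -3.0364e+00] F [-0.17  0.11 -3.17] w 0.0119
units [-0.01  -0.007  0.842] twist 0.009
```

```bash

python3 -m creep '[[[0,0,0.2],0,0],[[0,0,0.45],0,0],[[0,0,0.65],0,0],[[0,0,0.8],0,0],[[0,0,0.86],0,0],[[0,0,0.88],0,0],[[0,0,0.88],0,0]]'
python3 go.py .466 -.194 .122 .104
cat > hov.py <<'E'
import sys
from faces import *
from deck import *
def hov(tag,base,binz,H,dk=None):
    c=snap("scene",tag);P=cloud(c);y=yellow(c)&(c["depth"]>0)
    m0=y&(abs(P[...,0]-base[0])<.1)&(abs(P[...,1]-base[1])<.08); Z=P[...,2]
    r1=fitrect(P[m0&(Z>.006)&(Z<.034)],.14,.1,base[:2],base[2])
    r2=fitrect(P[m0&(Z>binz+.018)&(Z<binz+H-.008)],.13,.09,base[:2],base[2])
    print("base",r1[0].round(4),r1[1:3]);print("bin",r2[0].round(4),r2[1:3])
    d=r2[0]-r1[0];a=r1[0][2];print("bin-base in base frame mm",(1000*(d[0]*np.cos(a)+d[1]*np.sin(a))).round(1),(1000*(-d[0]*np.sin(a)+d[1]*np.cos(a))).round(1),"yaw",d[2].round(4))
    return c
E
python3 - <<'E'
from hov import *
c=hov("5",(.465,-.1945,.105),.07,.055)
t=snap("top","5")
z=lambda im,x,y,w,h,k: cv2.resize(im[y:y+h,x:x+w],None,fx=k,fy=k,interpolation=cv2.INTER_CUBIC)
cv2.imwrite("pics/z5.png",np.hstack([z(c["img"],145,150,100,140,4),z(t["img"],170,140,100,140,4)])[:,:,::-1])
E
```

```text
time_s: 17.0
ee_pos: [0.4657, -0.1942, 0.1508]
eef_rot: [-3.141, 0.0, -3.037]
force: [0.5, -0.2, -3.3]
grip_width: 0.0116
t 17.0 pos [ 0.4657 -0.1942  0.1508] rot [-3.1414e+00  2.0000e-04 -3.0369e+00] F [ 0.46 -0.21 -3.31] w 0.0116
units [-0.006  0.003  0.577] twist 0.005
base [ 0.4651 -0.1944  0.104 ] (np.int64(79), np.int64(244))
bin [ 0.4654 -0.1938  0.1062] (np.int64(83), np.int64(275))
bin-base in base frame mm 0.4 0.6 yaw 0.0023
```

View pics/z5.png

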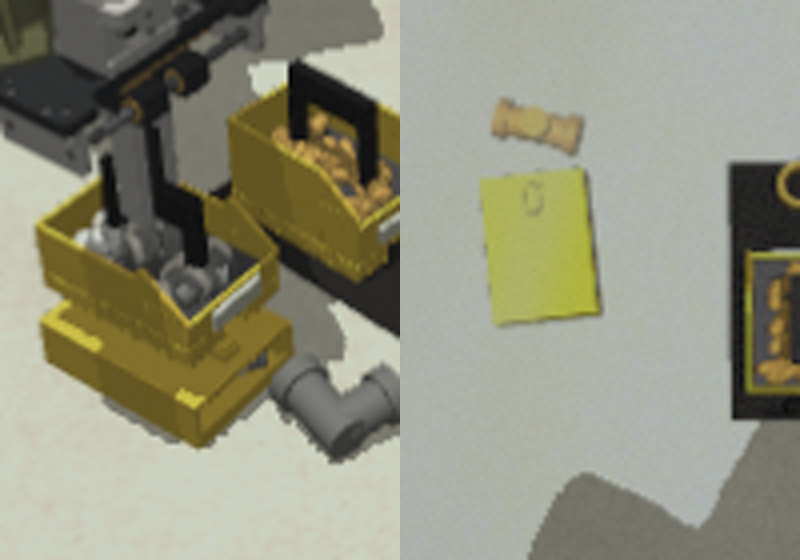

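```bash

python3 -m creep '[[[0,-0.01,0.08],0,0],[[0,-0.01,0.18],0,0],[[0,-0.01,0.26],0,0],[[0,-0.01,0.32],0,0],[[0,-0.01,0.37],0,0],[[0,-0.01,0.4],0,0]]'
python3 -m creep '[[[0,0,0.04],0,0],[[0,0,0.08],0,0],[[0,0,0.11],0,0],[[0,0,0.14],0,0],[[0,0,0.16],0,0],[[0,0,0.17],0,0],[[0,0,0.17],0,0]]'
python3 go.py .466 -.194 .122 .104
```

```text
time_s: 17.7
ee_pos: [0.4656, -0.1946, 0.1304]
eef_rot: [3.141, -0.0, -3.037]
force: [0.0, 0.4, -3.0]
grip_width: 0.0116
time_s: 18.4
ee_pos: [0.4657, -0.1946, 0.1222]
eef_rot: [-3.142, 0.0, -3.037]
force: [0.1, 0.3, -3.6]
grip_width: 0.0119
t 18.4 pos [ 0.4657 -0.1946  0.1222] rot [-3.1415e+00  1.0000e-04 -3.0368e+00] F [ 0.09  0.28 -3.61] w 0.0119
units [-0.007  0.012  0.005] twist 0.006
```

```bash

python3 -m creep '[[[0,0,0.005],0,0],[[0,0,0.01],0,0],[[0,0,0.015],0,0],[[0,0,0.02],0,0],[[0,0,0.02],0,0]]'
```

```text
time_s: 18.9
ee_pos: [0.4658, -0.1946, 0.1222]
eef_rot: [-3.141, 0.0, -3.037]
force: [-5.9, 2.9, 11.1]
grip_width: 0.0119
```

```bash

python3 -m creep '[[[0,0,-0.01],0,0],[[0,0,-0.01],0,0.15],[[0,0,-0.01],0,0.2],[[0,0,-0.01],0,0.3],[[0,0,-0.01],0,0.45],[[0,0,-0.3],0,0.55],[[0,0,-0.8],0,0.6],[[0,0,-1.4],0,0.65],[[0,0,-2],0,0.7],[[0,0.3,-2.4],0,0.7],[[0,0.8,-2.6],0.2,0.7],[[0,1.4,-2.6],0.4,0.7]]' 10
python3 go.py .4449 -.006 .23 0
python3 - <<'E'
from hov import *
hov("6",(.465,-.1945,.105),.04,.055)
t=snap("top","6");c=load("scene6.npz")
P=cloud(c);y=yellow(c)&(c["depth"]>0);Z=P[...,2]
m=y&(abs(P[...,0]-.52)<.1)&(abs(P[...,1]-.238)<.08)&(Z>.006)&(Z<.034)
print("base2",fitrect(P[m],.14,.1,(.52,.238),.11))
m=y&(abs(P[...,0]-.445)<.1)&(abs(P[...,1])<.09)&(Z>.02)&(Z<.08)
print("tall",fitrect(P[m],.13,.09,(.445,-.005),.0))
g=(.519,.2385,.11)
th,o=deck(t,(180,172,50,60)); print("top",th,edgefit(o[0],.14,.1,g),edgefit(o[1],.14,.1,g))
th,o=deck(c,(258,145,76,62)); print("scene",th,edgefit(o[1],.14,.1,g),edgefit(o[0],.14,.1,g,"LB"))
z=lambda im,x,y,w,h,k: cv2.resize(im[y:y+h,x:x+w],None,fx=k,fy=k,interpolation=cv2.INTER_CUBIC)
cv2.imwrite("pics/z6.png",np.hstack([z(c["img"],145,150,100,140,4),z(c["img"],245,120,100,140,4)])[:,:,::-1])
E
```

```text
time_s: 20.1
ee_pos: [0.4586, -0.1248, 0.2526]
eef_rot: [-3.141, 0.002, -3.095]
force: [-0.3, -0.4, 0.5]
grip_width: 0.0658
t 20.1 pos [ 0.4586 -0.1248  0.2526] rot [-3.1406e+00  2.3000e-03 -3.0949e+00] F [-0.27 -0.35  0.5 ] w 0.0658
units [0.164 2.386 0.45 ] twist 0.334
base [ 0.4648 -0.1946  0.1042] (np.int64(80), np.int64(243))
bin [ 0.4651 -0.1943  0.1062] (np.int64(80), np.int64(250))
bin-base in base frame mm 0.3 0.2 yaw 0.002
base2 (array([0.51944779, 0.23910953, 0.11225638]), np.int64(51), np.int64(261), np.float64(0.0020458961132755493))
tall (array([ 0.44417638, -0.00498408,  0.00293108]), np.int64(121), np.int64(456), np.float64(0.0012806639442603488))
top 156.0 (array([0.5205, 0.2382, 0.091 ]), {'F': np.float64(-0.003), 'B': np.float64(0.003), 'R': np.float64(0.0012), 'L': np.float64(-0.0012)}) (array([0.5213, 0.2398, 0.096 ]), {'F': np.float64(-0.004), 'B': np.float64(0.004), 'R': np.float64(0.0027), 'L': np.float64(-0.0027)})
scene 157.0 (array([0.5208, 0.2378, 0.1066]), {'F': np.float64(-0.0009), 'B': np.float64(0.0009), 'R': np.float64(0.0011), 'L': np.float64(-0.0011)}) (array([0.5218, 0.2368, 0.1074]), {'L': np.float64(-0.0), 'B': np.float64(0.0)})
```

View pics/z6.png

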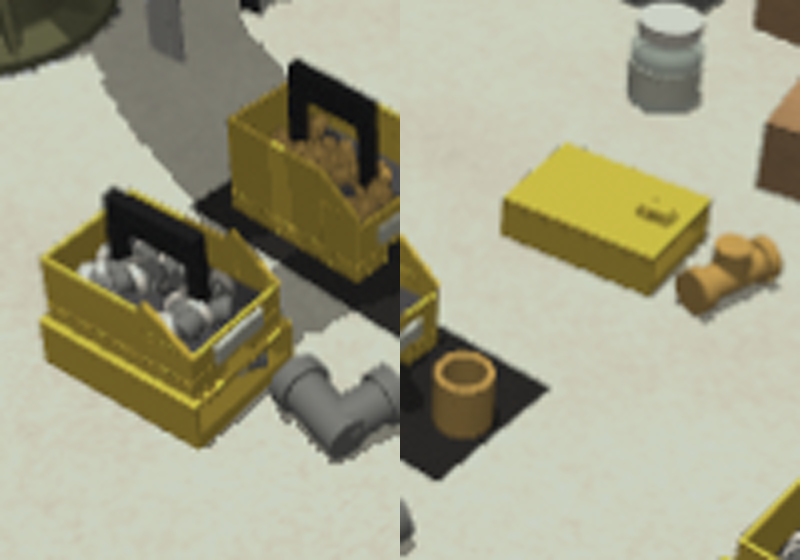

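The low bin (crop 160,290) sits flush and square on base_1. Base_2 (605,215) is empty with its key at (655,212). Next I pick up the tall bin.

```bash

python3 go.py .4449 -.006 .1155 0
python3 -m creep '[[[0.02,0.3,0],0.05,0.7],[[0.05,0.75,0],0.12,0.7],[[0.08,1.25,0],0.2,0.7],[[0.12,1.7,0],0.27,0.7],[[0.15,2.05,0],0.32,0.7],[[0.16,2.25,0],0.33,0.7],[[0.16,2.34,0.3],0.33,0.7],[[0.16,2.34,0.7],0.33,0.7],[[0.16,2.34,1.1],0.33,0.7],[[0.16,2.34,1.5],0.33,0.7],[[0.16,2.34,1.7],0.33,0.7],[[0.16,2.34,1.7],0.33,0.7]]'
python3 go.py .4449 -.006 .1155 0
```

```text
t 20.2 pos [ 0.4582 -0.1229  0.2517] rot [ 3.1416e+00  9.0000e-04 -3.0915e+00] F [-0.78  0.11  0.31] w 0.0656
units [0.152 2.348 2.724] twist 0.359
time_s: 21.4
ee_pos: [0.4443, -0.0088, 0.1653]
eef_rot: [3.141, -0.002, -3.139]
force: [0.8, 0.7, 0.6]
grip_width: 0.066
t 21.4 pos [ 0.4443 -0.0088  0.1653] rot [ 3.1415e+00 -2.1000e-03 -3.1388e+00] F [0.83 0.7  0.6 ] w 0.066
units [-0.014  0.056  0.995] twist 0.02
```

```bash

python3 -m creep '[[[0,0.03,0.2],0.02,0.7],[[0,0.04,0.45],0.02,0.65],[[0,0.04,0.7],0.02,0.55],[[0,0.04,0.87],0.02,0.45],[[0,0.04,0.93],0.02,0.4],[[0,0.04,0.94],0.02,0.35],[[0,0.04,0.94],0.02,0.3]]' 10
python3 go.py .4449 -.006 .1155 0
```

```text
time_s: 22.1
ee_pos: [0.4449, -0.0066, 0.1196]
eef_rot: [-3.142, 0.001, 3.142]
force: [0.2, -0.7, 0.3]
grip_width: 0.0299
t 22.1 pos [ 0.4449 -0.0066  0.1196] rot [-3.1415e+00  7.0000e-04  3.1416e+00] F [ 0.22 -0.67  0.3 ] w 0.0299
units [0.001 0.011 0.083] twist -0.0
```

```bash

python3 -m creep '[[[0,0.01,0.04],0,0.27],[[0,0.01,0.08],0,0.23],[[0,0.01,0.08],0,0.18],[[0,0.01,0.08],0,0.15],[[0,0.01,0.08],0,0.12],[[0,0.01,0.08],0,0.08],[[0,0.01,0.08],0,0.04],[[0,0.01,0.08],0,0]]' 10
python3 -m creep '[[[0,0,0],0,0],[[0,0,0],0,0],[[0,0,-0.02],0,0],[[0,0,-0.05],0,0],[[0,0,-0.1],0,0],[[0,0,-0.2],0,0],[[0,0,-0.35],0,0],[[0,0,-0.55],0,0],[[0,0,-0.85],0,0],[[0,0,-1.2],0,0],[[0,0,-1.5],0,0],[[0,0,-1.7],0,0]]' 40
python3 go.py .520 .238 .205 .107
```

```text
time_s: 22.9
ee_pos: [0.4447, -0.006, 0.1153]
eef_rot: [3.142, 0.0, -3.142]
force: [-0.3, 1.6, -0.9]
grip_width: 0.0119
time_s: 24.1
ee_pos: [0.4449, -0.0061, 0.2019]
eef_rot: [-3.141, 0.002, -3.142]
force: [0.4, 0.1, -3.8]
grip_width: 0.0119
t 24.1 pos [ 0.4449 -0.0061  0.2019] rot [-3.1414e+00  1.7000e-03 -3.1415e+00] F [ 0.42  0.14 -3.81] w 0.0119
units [-1.502  4.881 -0.06 ] twist -0.766
```

```bash

python3 -m creep '[[[-0.03,0.12,-0.1],0,0],[[-0.1,0.4,-0.15],-0.05,0],[[-0.25,0.85,-0.15],-0.12,0],[[-0.42,1.4,-0.15],-0.2,0],[[-0.6,1.95,-0.15],-0.3,0],[[-0.77,2.5,-0.15],-0.4,0],[[-0.94,3.05,-0.15],-0.5,0],[[-1.1,3.6,-0.15],-0.6,0],[[-1.25,4.1,-0.15],-0.7,0],[[-1.37,4.5,-0.15],-0.76,0],[[-1.46,4.75,-0.1],-0.77,0],[[-1.5,4.86,0],-0.77,0]]'
python3 -m creep '[[[0,0,0.1],0,0],[[0,0,0.25],0,0],[[0,0,0.35],0,0],[[0,0,0.4],0,0],[[0,0,0.4],0,0],[[0,0,0.4],0,0]]'
python3 go.py .520 .238 .1525 .107
python3 - <<'E'
from hov import *
c=hov("7",(.5195,.239,.11),.07,.085)
z=lambda im,x,y,w,h,k: cv2.resize(im[y:y+h,x:x+w],None,fx=k,fy=k,interpolation=cv2.INTER_CUBIC)
cv2.imwrite("pics/z7.png",z(c["img"],235,80,140,140,4)[:,:,::-1])
E
```

```text
time_s: 25.3
ee_pos: [0.5197, 0.238, 0.1997]
eef_rot: [-3.142, -0.0, -3.033]
force: [-0.3, -0.2, -4.1]
grip_width: 0.0115
time_s: 25.9
ee_pos: [0.5197, 0.2368, 0.1804]
eef_rot: [3.142, 0.0, -3.034]
force: [-0.1, -0.7, -4.3]
grip_width: 0.0117
t 25.9 pos [0.5197 0.2368 0.1804] rot [ 3.1415e+00  3.0000e-04 -3.0343e+00] F [-0.13 -0.69 -4.26] w 0.0117
units [-0.007  0.023  0.559] twist 0.002
base [0.5193 0.2391 0.1051] (np.int64(52), np.int64(252))
bin [0.5197 0.2372 0.1101] (np.int64(58), np.int64(554))
bin-base in base frame mm 0.2 -1.9 yaw 0.0049
```

View pics/z7.png

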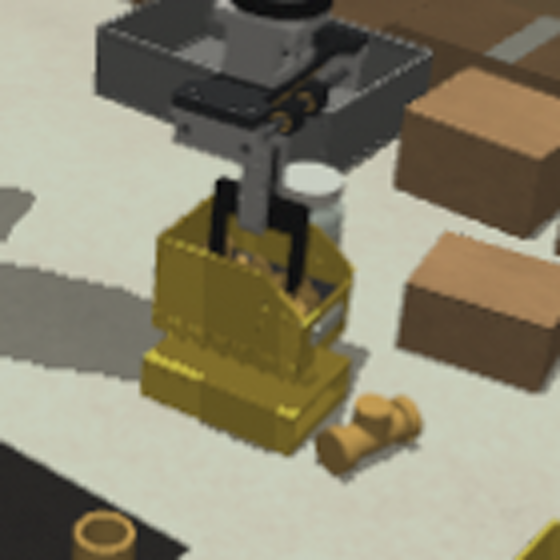

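```bash

python3 -m creep '[[[0,0.02,0.04],0,0],[[0,0.025,0.12],0,0],[[0,0.025,0.2],0,0],[[0,0.025,0.26],0,0],[[0,0.025,0.3],0,0],[[0,0.025,0.3],0,0]]'
python3 - <<'E'
from hov import *
hov("8",(.5195,.239,.11),.055,.085)
E
python3 go.py .520 .238 .1525 .107
```

```text
time_s: 26.55
ee_pos: [0.5194, 0.2382, 0.1648]
eef_rot: [-3.141, -0.001, -3.034]
force: [-0.4, 0.1, -3.6]
grip_width: 0.0116
base [0.5198 0.2395 0.1082] (np.int64(50), np.int64(247))
bin [0.5199 0.2388 0.1077] (np.int64(54), np.int64(528))
bin-base in base frame mm -0.1 -0.8 yaw -0.0005
t 26.6 pos [0.5195 0.2382 0.1651] rot [-3.1416e+00 -2.0000e-04 -3.0340e+00] F [-0.71  0.2  -3.23] w 0.0117
units [-0.01  -0.005  0.252] twist 0.004
```

Alignment is within 1 mm, so I lower the bin slowly.

```bash

python3 -m creep '[[[0,0,0.04],0,0],[[0,0,0.08],0,0],[[0,0,0.12],0,0],[[0,0,0.15],0,0],[[0,0,0.18],0,0],[[0,0,0.2],0,0],[[0,0,0.22],0,0],[[0,0,0.23],0,0],[[0,0,0.23],0,0]]'
python3 go.py .520 .238 .1525 .107
```

```text
time_s: 27.5
ee_pos: [0.5195, 0.2382, 0.1537]
eef_rot: [-3.142, -0.0, -3.034]
force: [0.7, -0.1, -2.9]
grip_width: 0.0113
t 27.5 pos [0.5195 0.2382 0.1537] rot [-3.1416 -0.     -3.034 ] F [ 0.66 -0.07 -2.87] w 0.0113
units [-0.009 -0.006  0.023] twist 0.004
```

```bash

python3 -m creep '[[[0,0,0.01],0,0],[[0,0,0.02],0,0],[[0,0,0.03],0,0],[[0,0,0.03],0,0]]'
```

```text
time_s: 27.9
ee_pos: [0.5195, 0.2382, 0.1523]
eef_rot: [3.142, 0.0, -3.034]
force: [0.3, 0.2, -2.3]
grip_width: 0.0117
```

```bash

python3 -m creep '[[[0,0,0.005],0,0],[[0,0,0.01],0,0],[[0,0,0.01],0,0]]'
```

```text
time_s: 28.2
ee_pos: [0.5196, 0.2382, 0.1523]
eef_rot: [3.141, 0.001, -3.034]
force: [-4.7, -1.7, 6.7]
grip_width: 0.012
```

```bash

python3 -m creep '[[[0,0,-0.005],0,0],[[0,0,-0.005],0,0.15],[[0,0,-0.005],0,0.2],[[0,0,-0.005],0,0.3],[[0,0,-0.005],0,0.45],[[0,0,-0.3],0,0.55],[[0,0,-0.8],0,0.6],[[0,0,-1.4],0,0.65],[[0,0,-2],0,0.7],[[0,0,-2.4],0,0.7],[[0.2,0,-2.6],0,0.7],[[0.5,0,-2.6],0,0.7]]' 10
python3 -m creep '[[[0.5,0,0],0,0.7],[[1,0,0],0,0.7],[[1.5,0,0],0,0.7],[[2,0,0],0,0.7],[[2.3,0,0],0,0.7],[[2.4,0,0],0,0.7],[[2.4,0,0],0,0.7]]' 10
python3 go.py .520 .238 .1525 .107
python3 - <<'E'
from hov import *
print("low/base1");hov("9",(.465,-.1945,.105),.04,.055)
print("tall/base2");c=hov("9",(.5195,.239,.11),.04,.085)
P=cloud(c)
dark=(c["img"].max(2)<70)&(c["depth"]>0)
for nm,s,zt in(("low",-1,.135),("tall",1,.165)):
    m=dark&(P[...,2]>zt-.028)&(P[...,2]<zt+.015)&(P[...,0]>.38)&(P[...,0]<.62)&(s*P[...,1]>.12)&(s*P[...,1]<.32)
    print(nm,"bar top z",np.percentile(P[m][:,2],[95,98]).round(4))
c0=load("scene0.npz");d=cv2.absdiff(c0["img"],c["img"])
z=lambda im,x,y,w,h,k: cv2.resize(im[y:y+h,x:x+w],None,fx=k,fy=k,interpolation=cv2.INTER_CUBIC)
cv2.imwrite("pics/z9.png",z(c["img"],30,60,370,280,2.1)[:,:,::-1])
t=snap("top","9")
E
```

```text
time_s: 29.4
ee_pos: [0.4944, 0.2355, 0.2824]
eef_rot: [3.141, 0.001, -3.034]
force: [-0.0, -0.1, -0.7]
grip_width: 0.0655
time_s: 30.1
ee_pos: [0.3749, 0.2226, 0.2816]
eef_rot: [3.142, 0.0, -3.034]
force: [0.8, 0.2, 0.0]
grip_width: 0.0657
t 30.1 pos [0.3749 0.2226 0.2816] rot [ 3.1416e+00  1.0000e-04 -3.0337e+00] F [0.77 0.23 0.02] w 0.0657
units [-2.918 -0.007  2.582] twist 0.007
low/base1
base [ 0.4646 -0.1944  0.1051] (np.int64(82), np.int64(242))
bin [ 0.4654 -0.1943  0.1054] (np.int64(75), np.int64(257))
bin-base in base frame mm 0.8 0.0 yaw 0.0003
tall/base2
base [0.5194 0.2392 0.1054] (np.int64(53), np.int64(257))
bin [0.5191 0.2391 0.1096] (np.int64(55), np.int64(520))
bin-base in base frame mm -0.4 -0.1 yaw 0.0042
low bar top z [0.1381 0.1386]
tall bar top z [0.1661 0.1666]
```

View pics/z9.png

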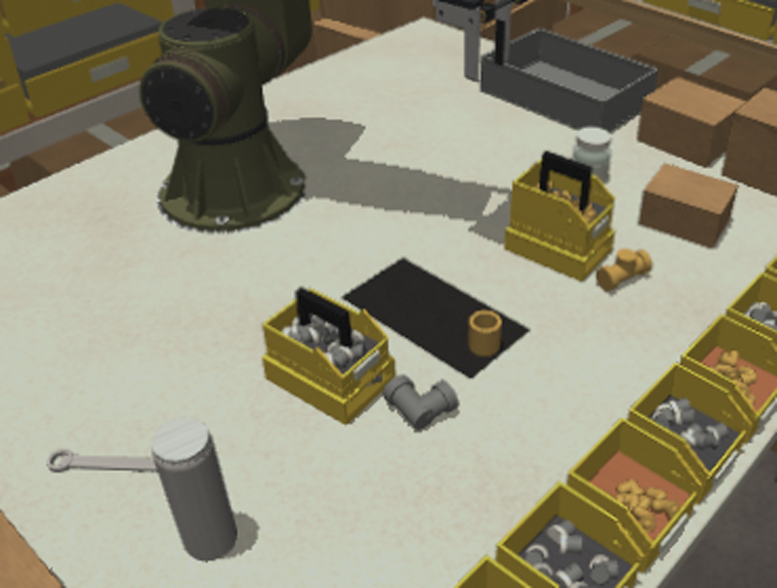

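View pics/top9.png

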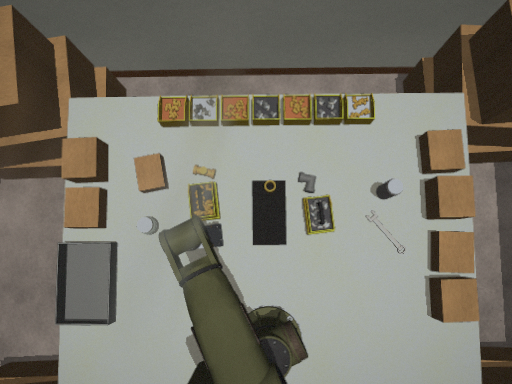

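The pictures show the low bin on base_1 (scene crop 325,350) and the tall bin on base_2 (560,210), both flush on their bases. The mat holds only the sleeve (485,332), and the bystanders look as they were in the first pictures. The gripper is clear of everything, so I hand in.

```bash
python3 -c "
from station import ctrl
print(ctrl.hand_in())"
```

```text
the job is handed in; nothing more can be done
None
```

The bins are swapped and the job is handed in at about 30 s of the 72 s allowed. I parked bin_tall on the mat, moved bin_low from base_2 to base_1, then moved bin_tall from the mat to base_2.

- **Alignment:** in the last pictures bin_low sat 0.8 mm (x) and 0.0 mm (y) off base_1, with yaw within 0.001 rad. bin_tall sat −0.4 mm and −0.1 mm off base_2, with a yaw difference of 0.004 rad. Both are inside the key's free play.
- **Seating:** contact came at the expected heights, with the tool at 0.1222 m for bin_low and 0.1523 m for bin_tall. The largest force shown at the end of a move was about 11 N upward, when bin_low touched down. By camera depth the bar tops were at about 0.138 m (bin_low) and 0.166 m (bin_tall), against 0.135 m and 0.165 m expected; the camera depth is only good to about 2–3 mm.
- **Everything else:** the bystanders look unmoved by eye in both views; I did not measure them. The gripper was open and clear of everything at hand-in.
- **Disagreements:** the two cameras and methods differed by 1–3 mm on where each base is. I placed by comparing bin with base in the scene camera, except that over base_2 I moved only part of the 1.9 mm it asked for. Its readings there then fell from −0.8 mm before the final lowering to −0.1 mm after release.

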